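# Block the beam and take the laser head's temperature

## Task

Before touching the laser head, block its beam: take the beam stop (the tall solid plate with a grip on top) out of the storage rack and stand it on edge, fully home, in the empty slotted holder in front of the laser, and let go of it. Then take the surface thermometer from its stand and hold it upright on the laser head with its tip inside the marked ring on top, pressed lightly so that the sprung tip is pushed about half way in. Finish while still holding it there, and leave the two filter plates, the screwdriver and the lens tube where they are.

Things in the scene. Friction and masses are not known exactly. Their poses are not given: they have to be found in the camera images.
- beam_stop: Beam stop: dark metal plate 60 mm wide (its y), 6 mm thick (x), 70 mm high, with a centred black grip bar on its top edge, 12 mm thick (x), 40 mm wide (y), from 70 to 100 mm above the foot. Either face may go to the laser. About 90 g. Starts on edge in one of the rack's three slots. Origin: middle of its foot; z up.
- rack: White plastic storage rack, fixed, 120 (its x) x 84 (y) x 30 mm high, with slots across it at x = -40, 0 and 40 mm, each 8.5 mm wide (x), 64 mm long (y), 22 mm deep (floor 8 mm above the table). Holds the beam stop and the two filter plates, in any order. Origin: centre of its underside, z up.
- filter_a: Bystander: filter plate, bright metal frame 60 (y) x 6 (x) x 55 mm high with a round amber window, on edge in a rack slot; 60 g, lower than the beam stop. Origin: middle of its foot.
- filter_b: Bystander: the same with a round green window.
- holder: Slotted plate holder, bright aluminium, fixed in front of the laser: block 30 (its x, along the beam) x 84 (y) x 34 mm high on a foot 30 x 128 x 8 mm with a clamp screw at each end. One slot from above, 9 mm wide (x), 66 mm long (y), 24 mm deep, 3 mm chamfer; a plate's thickness goes along x. Origin: centre of its underside, z up.
- slot (a point): Centre of the floor of the holder's slot, 10 mm above the table, where the middle of the beam stop's foot comes to rest; axes as the holder's.
- laser: Laser head, fixed: black housing 150 (its x) x 70 mm on a base 170 x 100 mm, aluminium top at 66 mm, cooling fins to 80 mm high on its rear half (x -73 to -3 mm). The beam leaves along +x, 45 mm above the table; the holder stands 145 to 170 mm ahead of the origin on that axis. Origin: centre of its underside, z up.
- spot (a point): Centre of the marked spot: a black engraved ring, 20 mm inner and 23 mm outer diameter, with a centre dot, on the flat aluminium top of the laser head, 66 mm above the table, 38 mm ahead of the laser's origin.
- probe: Cordless surface thermometer, 70 g. Origin: face of its unpressed tip; z runs from tip to cap, 165 mm. Stem 8 mm diameter from 12 to 75 mm, white handle 22 (x) by 18 mm (y) from 75 to 165 mm, display on the +x face. Starts in its stand, leaning about 20 degrees, cap towards the stand's -x, handle's end on the tube's rim, stem in the tube; is drawn out 75 mm along its own axis.
- probe_tip (a joint): How far the thermometer's sprung tip is pushed in, m: 0 out, 0.010 fully in. The spring takes 0.5 N to start and 2.5 N fully in (200 N/m). The tip slides along the probe's z.
- tip_face (a point): Middle of the face of the sprung tip, a copper disc 8 mm across.
- stand: Stand of the thermometer, fixed: dark steel base 100 x 70 x 12 mm with a post and a steel tube (20 mm outer, 10 mm inner diameter, 55 mm long) leaning 0.35 rad towards its -x; the tube's rim is centred 92 mm above the origin. Origin: on the table, z up.
- driver: Bystander: screwdriver with a black handle lying on the table.
- lens_tube: Bystander: black lens tube, 31 mm across, 40 mm high, standing on the table. Origin: centre of its foot.

How it is judged (in metres and radians):
On the way, in this order (a step that is already met when the one before it is completed fails the run):
1. the beam stop stands fully home in the holder's slot, let go (distance between beam_stop and slot below 0.006 m and angle between beam_stop's own z axis and vertical below 0.18 rad and contact force between the fingers and beam_stop below 0.1 N), for 0.3 s.
2. the thermometer, held upright, presses lightly inside the ring (horizontal distance between tip_face and spot below 0.006 m and contact force between probe and laser between 0.4 and 4 N and value of joint probe_tip between 0.0015 and 0.0085 m and angle between probe's own z axis and vertical below 0.15 rad and contact force between the fingers and probe above 1 N and contact force between probe and stand below 0.05 N and contact force between probe and beam_stop below 0.05 N), for 0.3 s.
At the end, for the whole second after the job is handed in: Stop in the slot (foot centre within 6 mm of the floor centre, 0.18 rad of upright), let go. Thermometer held by the fingers only, 0.15 rad of upright, tip within 6 mm of the ring centre, pressed in 1.5 to 8.5 mm with 0.4 to 4 N. Bystanders within 20 mm of their places (all of step 1 and all of step 2 and distance of each of filter_a, filter_b, driver, lens_tube from where it was at the start of the episode below 0.02 m); the arm keeps its last pose, push and grip.
It fails at once if the laser head is touched by robot or thermometer before the beam is blocked (contact force between any of probe, the arm, the fingers and laser above 0.2 N and not (distance between beam_stop and slot below 0.006 m and angle between beam_stop's own z axis and vertical below 0.18 rad)).
It fails at once if the thermometer is pressed hard on the laser head (over 12 N) (contact force between probe and laser above 12 N).
It fails at once if a bystander is disturbed (over 20 mm) (distance of any of filter_a, filter_b, driver, lens_tube from where it was at the start of the episode above 0.02 m).
It also fails if it takes over 59 s, if anything falls off the work surface, if the arm or the gripper's body presses on something with over 40 N, if the wrist force passes 120 N, or if a joint passes its speed limit or range.

## Robot

A 6-joint arm with a two-finger parallel gripper is mounted at the origin on the work surface. World frame = base frame: x ahead of the robot, y to its left, z up, the work surface at z = 0. Lengths are in mm, angles in degrees, forces in N, time in s.
With the tool pointing down it reaches from about 325 to 850 mm from the base axis. Payload 15.5 kg.
Tool frame: the origin (TCP) lies between the finger pads; the fingertips stand 11 mm ahead of it and the grasp point (between the pads) lies 8 mm behind it (finger_overhang is the distance from the TCP to the fingertips, in mm); z points along the fingers, y is the line along which they close (so a half turn about z gives the same grasp; the last joint's range is limited). The gripper opens to 91 mm and grips with 3 to 60 N. Pads are 32 mm wide; open, the fingers measure 118 mm over their backs; the gripper's body (76 mm by 178 mm) begins 60 mm behind the grasp point.
Start: joints at [-69.357, 28.281, 77.091, -0, 74.628, -5.472], TCP at [275.114, -561.194, 224.915] pointing down, gripper open.
Joint ranges: [-166.48, 166.48], [-47.26, 123.95], [12.59, 153.08], [-70.14, 250.14], [6.76, 159.57], [-176.63, 176.63]. Speed limits (degrees/s): [108.29, 108.29, 147.25, 172.46, 172.46, 172.46].

## Interface

Orientations are given as [roll, pitch, yaw] about the fixed x, y, z axes, in that order (R = Rz(yaw) Ry(pitch) Rx(roll)).
In Python, from cell import * gives the robot as it stands.
- The arm moves only by the tool play_rows, never from a script. Its argument "commands" is a list of rows, each a list of 5 numbers: the shift along the tool's x, y, z in cm, then the turn about the tool's z in degrees, then the finger opening in cm, from 0 to 9.12. A call has 1 to 8 rows; each row shifts and turns the commanded pose from where the row before left it, along the tool's axes as they then stand; what a row does not reach is not made up. A row lasts 1/12 s, in which the tool goes at most 41.7 mm and 7.16 degrees, less where a joint would pass 70% of its speed; a pose out of reach is approached as far as the arm can. A call is refused whole if a number of a shift passes 4.17 or a number of a turn 7.16, either way. A call with a gripper value outside its range is refused whole. The fingers move at their own pace and stop on an object; the grip force is fixed at half the most. Time passes only in rows, so rows that do not move let the fingers close. It gives the time, the measured TCP pose, the force, the opening and the grip force at its end, in the units of the state.
- get_obs(): the state, without advancing time (a new reading comes with each control period).
- snapshot(name): name is "side" or "top"; returns the picture (384x512x3 uint8, red, green, blue); there is no depth.
- get_calibration(name): a dict with "fx", "fy", "cx", "cy" (pixels), "distortion" ([k1, k2, p1, p2, k3] as OpenCV has them; the pictures are not rectified), "view" (4x4, takes a point from world to camera coordinates). Camera axes: x right, y up, looking along -z (the intrinsics and any distortion apply to the point x, -y, -z); pixel columns grow to the right and rows downward; lengths in mm; the calibration is good to about 2 mm. A picture is of the moment at which its call begins. get_calibration takes no time and is no camera call.
- hand_in(): hands the job in; it is judged then, once.
The state is a dict: "t": time; "qpos": joint angles; "joint_velocities": joint speeds; "tau": joint torques, N m; "position": TCP position; "eef_rot": TCP orientation; "ft_force": force on the tool from outside, world axes, zero at the start; "wrist_torque": the same for the moment, N m; "gripper_width": finger opening in mm; "gripper_force": force on a finger pad.
Only numpy, scipy, OpenCV 4.12 (cv2) and the standard library are available. Lean on these libraries where they do the work, as an engineer would, in place of code of your own. Each camera call takes 0.05 s, during which the arm holds its last target. There are 200 camera calls.

## Working session

There is one attempt and no reset: what is moved stays moved. The work goes in short steps, Python scripts to look and compute and a tool call to move; the robot and the scene stay as the last step left them, time stands still between calls to the robot, and variables do not carry over. Pictures are saved under pics/ and viewed, at most 10 in all, crops included, and the job is handed in when it is done.

Besides the shell and the picture viewer there is one more tool, called after ">>>" as a command line: name --pt "numbers of a row" for each row, then --argument value for the rest. play_rows: Moves the arm, as the interface text tells. Its arguments: {"type":"object","properties":{"commands":{"type":"array"}},"required":["commands"]}

```bash
ls; mkdir -p pics
python3 - <<'E'
from cell import *
import cv2
o=get_obs()
print({k:o[k] for k in ('t','position','eef_rot','gripper_width','ft_force')})
for n in("side","top"):
    im=snapshot(n); cv2.imwrite(f'pics/{n}0.png',cv2.resize(im[:,:,::-1],(800,600),interpolation=cv2.INTER_CUBIC)); cv2.imwrite(f'raw_{n}0.png',im[:,:,::-1])
    print(n,get_calibration(n))
E
```

```text
pics
{'t': 0.0, 'position': array([ 274.98942517, -560.81554396,  224.31252211]), 'eef_rot': array([-1.79925966e+02, -6.32282824e-03,  2.61183721e+01]), 'gripper_width': 91.23711813198298, 'ft_force': array([-0.14116894, -0.51989519,  0.2359697 ])}
side {'fx': 426.7653571263242, 'fy': 426.7653571263242, 'cx': 255.78138942415268, 'cy': 198.97160840580207, 'distortion': array([-0.1035611,  0.       ,  0.       ,  0.       ,  0.       ]), 'view': array([[ 9.49378880e-01, -3.13878375e-01, -1.26533372e-02,
        -5.31631178e+02],
       [ 2.00003211e-01,  5.72901363e-01,  7.94847623e-01,
        -1.63229406e+02],
       [-2.42236366e-01, -7.57142254e-01,  6.06677138e-01,
        -9.03673826e+02],
       [ 0.00000000e+00,  0.00000000e+00,  0.00000000e+00,
         1.00000000e+00]])}
top {'fx': 387.70815084828286, 'fy': 387.70815084828286, 'cx': 252.7452477516832, 'cy': 192.44483924230394, 'distortion': array([-0.06353809,  0.        ,  0.        ,  0.        ,  0.        ]), 'view': array([[ 2.79293096e-03, -9.99976584e-01, -6.24744594e-03,
         3.75714866e+00],
       [ 9.94412028e-01,  2.11797269e-03,  1.05547300e-01,
        -5.88493718e+02],
       [-1.05531597e-01, -6.50732171e-03,  9.94394658e-01,
        -8.88066474e+02],
       [ 0.00000000e+00,  0.00000000e+00,  0.00000000e+00,
         1.00000000e+00]])}
```

View pics/side0.png

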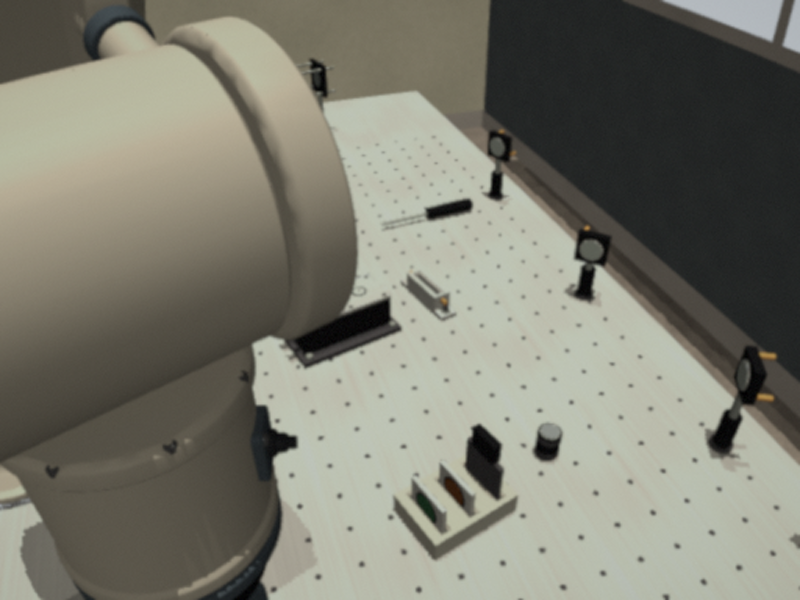

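View pics/top0.png

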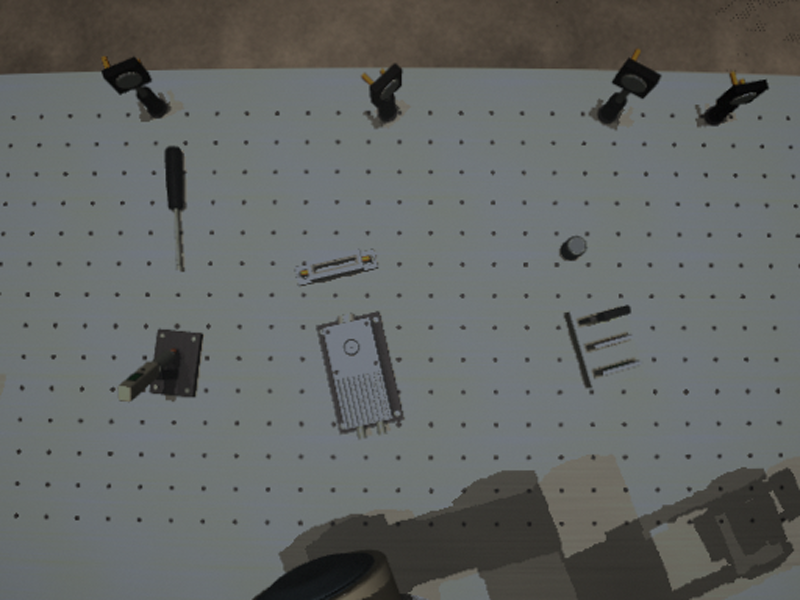

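The side view shows the rack at (455,500) with the beam stop farthest from the robot's side, at (485,460), and the filters green (430,500) and amber (457,487). The holder is at (430,293), the laser is partly hidden, and the stand is hidden by the arm. In the top view the beam stop grip is at (605,315), holder slot (336,266), ring (351,347), stand (178,362), probe cap (125,393). I'll zoom in on these.

```bash
python3 - <<'E'
import cv2,numpy as np
im=cv2.imread('raw_top0.png')
def c(x,y,w,h,s,W,H):
    t=cv2.resize(im[y:y+h,x:x+w],(w*s,h*s),interpolation=cv2.INTER_CUBIC)
    t=np.clip(t.astype(float)*1.6,0,255).astype(np.uint8)
    for i in range(0,w,10): cv2.putText(t,str(x+i),(i*s,8),0,.3,(0,0,255),1); cv2.line(t,(i*s,0),(i*s,4),(0,0,255),1)
    for i in range(0,h,10): cv2.putText(t,str(y+i),(0,i*s+4),0,.3,(0,0,255),1)
    return t
A=c(355,190,60,64,6,0,0) #360x384
B=c(185,155,80,128,4,0,0) #320x512
C=c(70,205,66,55,5,0,0)
o=np.zeros((600,800,3),np.uint8)
o[:512,:320]=B; o[:384,330:690]=A
o=o[:,:]
o[390:390+210,330:330+330]=C[:210]
cv2.imwrite('pics/m.png',o)
E
cat > h.py <<'E'
from cell import *
import numpy as np,cv2
def ray(n,u,v):
    c=get_calibration(n);K=np.array([[c['fx'],0,c['cx']],[0,c['fy'],c['cy']],[0,0,1]])
    p=cv2.undistortPoints(np.array([[[u,v]]],float),K,np.array(c['distortion']))[0,0]
    V=np.array(c['view']);R=V[:3,:3];o=-R.T@V[:3,3]
    return o,R.T@np.array([p[0],-p[1],-1.])
def onz(n,u,v,z):
    o,d=ray(n,u,v);return o+d*(z-o[2])/d[2]
def proj(n,P):
    c=get_calibration(n);V=np.array(c['view']);q=V[:3,:3]@np.array(P,float)+V[:3,3]
    K=np.array([[c['fx'],0,c['cx']],[0,c['fy'],c['cy']],[0,0,1]])
    return cv2.projectPoints(np.array([[q[0],-q[1],-q[2]]]),np.zeros(3),np.zeros(3),K,np.array(c['distortion']))[0][0,0]
E
```

```text
(no output)
```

View pics/m.png

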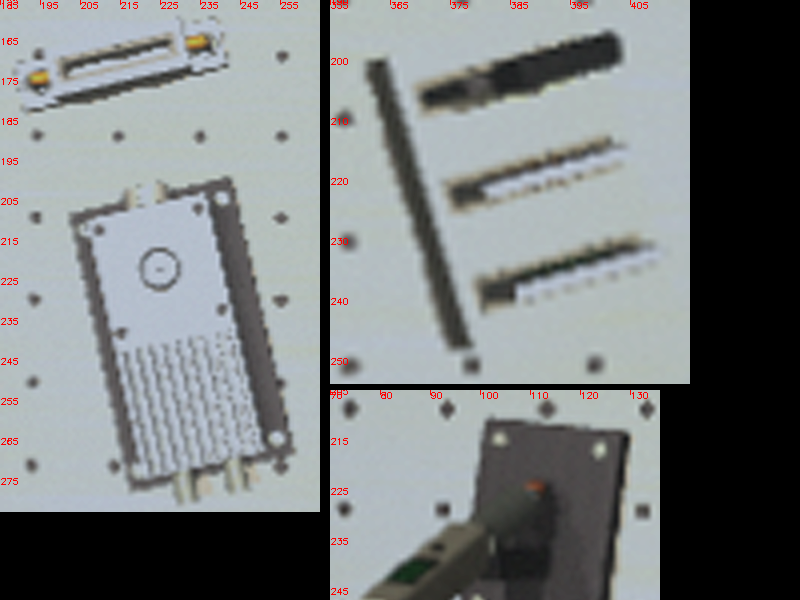

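The zoom shows the ring centre at about raw (224.7,221.6), holder slot about (214,169), the beam stop's black grip at about (393–403,198–205), and the probe handle leaning to the lower left from the tube. Next I'll get sub-pixel positions.

```bash
cat > m.py <<'E'
from h import *
im=cv2.imread('raw_top0.png');g=cv2.cvtColor(im,cv2.COLOR_BGR2GRAY);hsv=cv2.cvtColor(im,cv2.COLOR_BGR2HSV)
def blobs(m,x,y,w,h,amin=4):
    k=np.zeros_like(m);k[y:y+h,x:x+w]=m[y:y+h,x:x+w]
    n,l,s,c=cv2.connectedComponentsWithStats(k)
    return [(s[i,4],c[i].round(2),cv2.minAreaRect(np.argwhere(l==i)[:,::-1].astype(np.float32)),np.argwhere(l==i)) for i in range(1,n) if s[i,4]>=amin]
if __name__=="__main__":
    print('ring');[print(b[:3]) for b in blobs((g<85).astype(np.uint8),216,212,18,19)]
    or_=((hsv[...,1]>110)&(hsv[...,0]<35)).astype(np.uint8)
    print('screws');[print(b[:2]) for b in blobs(or_,187,155,60,30)]
    print('slot');[print(b[:3]) for b in blobs((g<75).astype(np.uint8),197,160,35,16)]
    print(g[196:210,364:406:1])
    print('laserbase');[print(b[:3]) for b in blobs((g<90).astype(np.uint8),195,195,70,90,20)]
    print('stand');[print(b[:3]) for b in blobs((g<70).astype(np.uint8),70,200,70,60,20)]
E
python3 -c "
import numpy as np;np.set_printoptions(linewidth=250)
exec(open('m.py').read())"
```

```text
ring
(np.int32(12), array([223.08, 218.58]), ((223.36300659179688, 218.80137634277344), (3.6282753944396973, 8.5440034866333), 69.44395446777344))
(np.int32(12), array([224.83, 226.  ]), ((224.5, 226.0), (2.0, 7.0), 90.0))
screws
(np.int32(13), array([233.69, 165.  ]))
(np.int32(12), array([194.5, 174. ]))
slot
(np.int32(62), array([213.16, 168.26]), ((213.69297790527344, 167.84857177734375), (3.414029598236084, 27.18341064453125), 75.0685806274414))
(np.int32(37), array([224.46, 173.92]), ((223.21176147460938, 174.4529571533203), (2.7116308212280273, 16.269786834716797), 77.47119140625))
[[118 118 118 117 117 118 117 117 117 117 116 117 117 117 117 117 117 117 116 117 115 117 117 116 117 115 117 116 116 112 103  84  83  52  47  24  26  26  42  90 116 118]
 [118 117 117 117 118 117 116 117 118 117 117 117 117 117 118 117 117 117 116 117 118 117 117 118 116 101 106 101 102  48  46  24  25  27  26  26  27  27  32  74 117 115]
 [116 116 117 117 118 118 117 117 117 118 117 117 117 116 118 117 117 118 117 116 116 114 113 102 101  71  48  33  25  28  28  29  28  28  26  29  25  26  29  65 
[... 1858 characters left out ...]
16 117 116 116 116 115 116 117]]
laserbase
(np.int32(593), array([246.07, 235.09]), ((243.69210815429688, 236.3818817138672), (77.61832427978516, 16.920934677124023), 74.60444641113281))
(np.int32(331), array([212.17, 240.85]), ((215.3307342529297, 240.5885772705078), (73.66893005371094, 15.042789459228516), 79.47921752929688))
(np.int32(35), array([224.29, 222.06]), ((224.5, 222.0), (10.0, 9.0), 90.0))
(np.int32(37), array([236.03, 272.97]), ((237.54132080078125, 274.1376037597656), (7.27947998046875, 11.493915557861328), 73.3007583618164))
stand
(np.int32(1428), array([108.47, 234.05]), ((102.78218078613281, 233.67820739746094), (48.856327056884766, 46.16972351074219), 5.7105937004089355))
```

Run:
```python
import cv2,numpy as np
a=cv2.imread('raw_top0.png');b=cv2.imread('raw_side0.png')
def c(im,x,y,w,h,s,k):
    t=cv2.resize(im[y:y+h,x:x+w],(w*s,h*s),interpolation=cv2.INTER_CUBIC)
    t=np.clip(t.astype(float)*k,0,255).astype(np.uint8)
    for i in range(0,w,5): cv2.putText(t,str(x+i),(i*s,8),0,.3,(0,0,255),1); cv2.line(t,(i*s,0),(i*s,4),(0,0,255),1)
    for i in range(0,h,5): cv2.putText(t,str(y+i),(0,i*s+4),0,.3,(0,0,255),1)
    return t
o=np.zeros((600,800,3),np.uint8)
o[:480,:480]=c(a,72,206,60,60,8,2)
t=c(b,250,265,85,95,4,1.2); o[:380,484:800]=t[:,:316]
t=c(b,252,170,45,40,5,1.2); o[390:590,500:725]=t
cv2.imwrite('pics/m2.png',o)
```

```text
(no output)
```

View pics/m2.png

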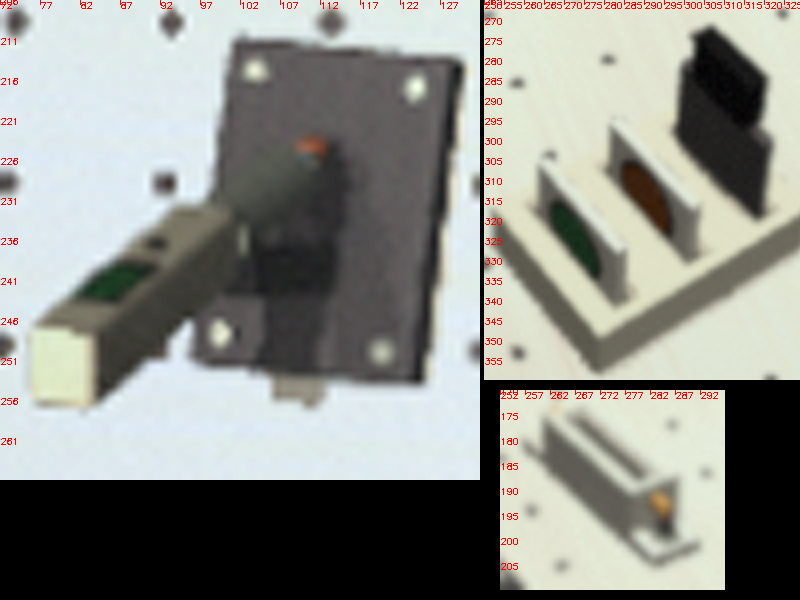

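Run:
```python
from h import *
np.set_printoptions(precision=1,suppress=True)
def tri(a,b):
    (o1,d1),(o2,d2)=ray('top',*a),ray('side',*b)
    A=np.stack([d1,-d2],1);s=np.linalg.lstsq(A,o2-o1,rcond=None)[0]
    p,q=o1+s[0]*d1,o2+s[1]*d2;return (p+q)/2,np.linalg.norm(p-q)
T=lambda u,v,z:onz('top',u,v,z)
yaw=lambda d:np.degrees(np.arctan2(d[1],d[0]))
spot=T(224.3,222.05,66);print('spot',spot)
print('screw',tri((233.69,165),(283.5,192.5)))
for z in(15,20,25):print('screw mid',z,T(233.69,165,z)/2+T(194.5,174,z)/2,'yaw y',yaw(T(194.5,174,z)-T(233.69,165,z))-90)
print('slot34',T(213.5,168.2,34))
# laser base corners left edge, right edge (m.png crop/4)
f=lambda x,y:(185+x/4-.4,155+y/4-.4)
print('laser yaw',yaw(T(*f(73,218),12)-T(*f(131,488),12)),yaw(T(*f(232,180),12)-T(*f(292,452),12)))
sm=T(214.1,169.5,20);print('spot->holder',yaw(sm-spot),np.linalg.norm((sm-spot)[:2]), yaw(T(213.5,168.2,34)-spot))
g=T(394.6,199.5,108);print('grip',g,'proj side',proj('side',g), 'tri',tri((394.6,199.5),(311.5,279.5)))
print('grip yaw',yaw(T(386,201.8,108)-T(403.2,197.1,108))-90)
# rack bar
r=lambda x,y:(355+(x-330)/6-.4,190+y/6-.4)
print('rack yaw',yaw(T(*r(375,62),15)-T(*r(460,345),15)))
print('grip plate end low',T(*r(418,100),78))
s=lambda x,y:(72+x/8-.45,206+y/8-.45)
cap=T(*s(65,366),176.5);print('cap',cap)
B=[T(*s(*p),12) for p in[(235,38),(450,62),(415,383),(193,362)]]
print('stand',np.mean(B,0),'yaw',yaw(B[0]-B[3]),yaw(B[1]-B[2]),[np.linalg.norm(B[i]-B[i-1]) for i in range(4)])
print('cap corners',[T(*s(*p),176.5) for p in[(30,328),(97,330),(97,405),(33,402)]])
```

```text
spot [517.2  69.2  66. ]
screw (array([653.7,  51.8,  24.6]), np.float64(3.707382575413997))
screw mid 15 [646.1  99.5  15. ] yaw y 13.15982464410547
screw mid 20 [645.3  98.9  20. ] yaw y 13.159824644105456
screw mid 25 [644.5  98.4  25. ] yaw y 13.159824644105484
slot34 [646.1  98.9  34. ]
laser yaw 12.920816472827216 12.685388898677807
spot->holder 13.05380306533896 131.45064753725956 12.961440551871116
grip [ 565.5 -304.8  108. ] proj side [312.5 278.2] tri (array([ 564.7, -305.3,  105.6]), np.float64(2.1977562059705207))
grip yaw 15.053533842137071
rack yaw 15.535643028592606
grip plate end low [ 552.8 -257.4   78. ]
cap [454.2 349.4 176.5]
stand [493.7 346.2  12. ] yaw -5.311259006067197 -4.463116780534996 [np.float64(98.51244608669126), np.float64(67.30357364636251), np.float64(96.96334320327134), np.float64(68.7391933965187)]
cap corners [array([463.5, 358.9, 176.5]), array([463.2, 341.6, 176.5]), array([444.6, 340.8, 176.5]), array([445.2, 357.3, 176.5])]
```

Run:
```python
from h import *
np.set_printoptions(precision=1,suppress=True)
T=lambda u,v,z:onz('top',u,v,z)
s=lambda x,y:(72+x/8-.45,206+y/8-.45)
a=(T(*s(180,207),95.8)+T(*s(229,207),95.8))/2
b=(T(*s(30,328),180.3)+T(*s(97,330),180.3))/2
c=(T(*s(97,405),172.7)+T(*s(33,402),172.7))/2
print(a,b,c,(b+c)/2)
for P in ([494,346,92],[489,346,92],[484,346,92]): print(P,proj('top',P)*1, (proj('top',P)-[71.55,205.55])*8)
from cell import *
o=get_obs();print(o['position'],o['eef_rot'],o['t'])
import scipy.spatial.transform as t
R=t.Rotation.from_euler('xyz',o['eef_rot'],degrees=True).as_matrix();print(R)
```

```text
[494.3 348.5  95.8] [463.5 348.5 180.3] [444.7 350.8 172.7] [454.1 349.6 176.5]
[494, 346, 92] [ 98.9 231.6] [218.6 208.1]
[489, 346, 92] [ 98.8 233.8] [217.9 226.2]
[484, 346, 92] [ 98.7 236.1] [217.3 244.3]
[ 275.  -560.9  224.4] [-179.9   -0.    26.1] 0.1
[[ 0.9  0.4 -0. ]
 [ 0.4 -0.9  0. ]
 [ 0.  -0.  -1. ]]
```

```bash
cat >> h.py <<'E'
def plan(x,y,z,yaw,n=None):
    "tool-frame rows in cm/deg to the target"
    o=get_obs();p=o['position'];w=o['eef_rot'][2];D=np.array([x,y,z])-p;dy=(yaw-w+180)%360-180
    if n is None:n=int(np.ceil(max(np.linalg.norm(D)/40,abs(dy)/7.1)))
    print('t',round(o['t'],2),'at',p.round(1),round(w,2),'F',o['ft_force'].round(1),'grip',round(o['gripper_width'],1),round(o['gripper_force'],1),'D',D.round(1),'turn',round(dy,2))
    for i in range(n):
        a=np.radians(w+dy*i/n);d=D/n/10
        print([round(float(v),2) for v in(d[0]*np.cos(a)+d[1]*np.sin(a),d[0]*np.sin(a)-d[1]*np.cos(a),-d[2],dy/n)])
E
python3 -c "
from h import *
plan(565.3,-305,160,105.2)"
```

```text
t 0.1 at [ 275.  -560.9  224.4] 26.12 F [-0.2  0.9 -0.6] grip 91.2 0.0 D [290.3 255.9 -64.4] turn 79.08
[3.11, -0.85, 0.54, 6.59]
[3.19, -0.49, 0.54, 6.59]
[3.22, -0.12, 0.54, 6.59]
[3.21, 0.25, 0.54, 6.59]
[3.16, 0.62, 0.54, 6.59]
[3.07, 0.98, 0.54, 6.59]
[2.94, 1.33, 0.54, 6.59]
[2.77, 1.65, 0.54, 6.59]
[2.56, 1.96, 0.54, 6.59]
[2.32, 2.24, 0.54, 6.59]
[2.05, 2.49, 0.54, 6.59]
[1.75, 2.71, 0.54, 6.59]
```

>>> play_rows --pt "3.11 -0.85 0.54 6.6 6" --pt "3.19 -0.49 0.54 6.6 6" --pt "3.22 -0.12 0.54 6.6 6" --pt "3.21 0.25 0.54 6.6 6" --pt "3.16 0.62 0.54 6.6 6" --pt "3.07 0.98 0.54 6.6 6" --pt "2.94 1.33 0.54 6.6 6" --pt "2.77 1.65 0.54 6.6 6"

```text
t: 0.77
position: [500.1, -578.8, 181.1]
eef_rot: [-180.0, 0.0, -26.9]
ft_force: [1.5, -0.2, 0.1]
gripper_width: 60.0
gripper_force: 0.0
```

>>> play_rows --pt "2.56 1.96 0.54 6.6 6" --pt "2.32 2.24 0.54 6.6 6" --pt "2.05 2.49 0.54 6.6 6" --pt "1.75 2.71 0.54 6.6 6" --pt "0 0 0 0 6" --pt "0 0 0 0 6"

```text
t: 1.27
position: [509.7, -704.9, 157.8]
eef_rot: [-180.0, 0.1, -53.2]
ft_force: [-0.2, -0.3, 0.3]
gripper_width: 60.1
gripper_force: 0.0
```

```bash
python3 -c "
from h import *
plan(565.3,-305,94,105.2)"
```

```text
t 1.27 at [ 509.7 -704.9  157.8] -53.2 F [-0.2 -0.3  0.3] grip 60.1 0.0 D [ 55.6 399.9 -63.8] turn 158.4
[-1.25, -1.24, 0.28, 6.89]
[-1.09, -1.38, 0.28, 6.89]
[-0.92, -1.5, 0.28, 6.89]
[-0.73, -1.6, 0.28, 6.89]
[-0.53, -1.67, 0.28, 6.89]
[-0.33, -1.72, 0.28, 6.89]
[-0.12, -1.75, 0.28, 6.89]
[0.09, -1.75, 0.28, 6.89]
[0.3, -1.73, 0.28, 6.89]
[0.5, -1.68, 0.28, 6.89]
[0.7, -1.61, 0.28, 6.89]
[0.89, -1.51, 0.28, 6.89]
[1.07, -1.4, 0.28, 6.89]
[1.22, -1.26, 0.28, 6.89]
[1.37, -1.1, 0.28, 6.89]
[1.49, -0.93, 0.28, 6.89]
[1.59, -0.74, 0.28, 6.89]
[1.67, -0.55, 0.28, 6.89]
[1.72, -0.34, 0.28, 6.89]
[1.75, -0.14, 0.28, 6.89]
[1.75, 0.08, 0.28, 6.89]
[1.73, 0.28, 0.28, 6.89]
[1.69, 0.49, 0.28, 6.89]
```

```bash
sed -i 's#-d\[2\],dy/n)#-d[2],-dy/n)#' h.py; python3 -c "
from h import *
print(get_obs()['qpos'])
plan(565.3,-305,157.8,105.2,24)"
```

```text
[-5.80557718e+01  5.38223476e+01  3.49184843e+01 -1.00469041e-02
  9.13846654e+01  8.51438771e+01]
t 1.27 at [ 509.7 -704.9  157.8] -53.2 F [-0.2 -0.3  0.3] grip 60.1 0.0 D [ 55.6 399.9  -0. ] turn 158.4
[-1.2, -1.18, 0.0, -6.6]
[-1.05, -1.31, 0.0, -6.6]
[-0.89, -1.43, 0.0, -6.6]
[-0.72, -1.52, 0.0, -6.6]
[-0.54, -1.59, 0.0, -6.6]
[-0.36, -1.64, 0.0, -6.6]
[-0.17, -1.67, 0.0, -6.6]
[0.03, -1.68, 0.0, -6.6]
[0.22, -1.67, 0.0, -6.6]
[0.41, -1.63, 0.0, -6.6]
[0.6, -1.57, 0.0, -6.6]
[0.77, -1.49, 0.0, -6.6]
[0.94, -1.4, 0.0, -6.6]
[1.09, -1.28, 0.0, -6.6]
[1.23, -1.15, 0.0, -6.6]
[1.36, -1.0, 0.0, -6.6]
[1.46, -0.83, 0.0, -6.6]
[1.55, -0.66, 0.0, -6.6]
[1.61, -0.48, 0.0, -6.6]
[1.66, -0.29, 0.0, -6.6]
[1.68, -0.1, 0.0, -6.6]
[1.68, 0.1, 0.0, -6.6]
[1.66, 0.29, 0.0, -6.6]
[1.61, 0.48, 0.0, -6.6]
```

>>> play_rows --pt "-1.2 -1.18 0 -6.6 6" --pt "-1.05 -1.31 0 -6.6 6" --pt "-0.89 -1.43 0 -6.6 6" --pt "-0.72 -1.52 0 -6.6 6" --pt "-0.54 -1.59 0 -6.6 6" --pt "-0.36 -1.64 0 -6.6 6" --pt "-0.17 -1.67 0 -6.6 6" --pt "0.03 -1.68 0 -6.6 6"

```text
t: 1.93
position: [529.7, -568.5, 160.5]
eef_rot: [-180.0, -0.0, 0.2]
ft_force: [0.7, -0.4, 0.6]
gripper_width: 60.0
gripper_force: 0.0
```

>>> play_rows --pt "0.22 -1.67 0 -6.6 6" --pt "0.41 -1.63 0 -6.6 6" --pt "0.6 -1.57 0 -6.6 6" --pt "0.77 -1.49 0 -6.6 6" --pt "0.94 -1.4 0 -6.6 6" --pt "1.09 -1.28 0 -6.6 6" --pt "1.23 -1.15 0 -6.6 6" --pt "1.36 -1.0 0 -6.6 6"

```text
t: 2.6
position: [547.6, -435.2, 160.5]
eef_rot: [180.0, -0.0, 53.0]
ft_force: [0.2, -0.2, 0.3]
gripper_width: 60.3
gripper_force: 0.0
```

>>> play_rows --pt "1.46 -0.83 0 -6.6 6" --pt "1.55 -0.66 0 -6.6 6" --pt "1.61 -0.48 0 -6.6 6" --pt "1.66 -0.29 0 -6.6 6" --pt "1.68 -0.1 0 -6.6 6" --pt "1.68 0.1 0 -6.6 6" --pt "1.66 0.29 0 -6.6 6" --pt "1.61 0.48 0 -6.6 6"

```text
t: 3.27
position: [565.6, -301.9, 160.5]
eef_rot: [180.0, -0.0, 105.8]
ft_force: [-0.1, -0.3, -0.1]
gripper_width: 60.1
gripper_force: 0.0
```

```bash
python3 -c "
from h import *
plan(565.3,-305,94,105.2,4)"
```

```text
t 3.27 at [ 565.6 -301.9  160.5] 105.76 F [-0.1 -0.3 -0.1] grip 60.1 0.0 D [ -0.3  -3.1 -66.5] turn -0.56
[-0.07, -0.03, 1.66, 0.14]
[-0.07, -0.03, 1.66, 0.14]
[-0.07, -0.03, 1.66, 0.14]
[-0.07, -0.03, 1.66, 0.14]
```

>>> play_rows --pt "-0.07 -0.03 1.66 0.14 6" --pt "-0.07 -0.03 1.66 0.14 6" --pt "-0.07 -0.03 1.66 0.14 6" --pt "-0.07 -0.03 1.66 0.14 6" --pt "0 0 0 0 3" --pt "0 0 0 0 1.5" --pt "0 0 0 0 0.5" --pt "0 0 0 0 0.5"

```text
t: 3.93
position: [566.0, -306.9, 95.1]
eef_rot: [179.9, 0.1, 104.8]
ft_force: [0.6, 0.4, -0.3]
gripper_width: 36.0
gripper_force: 0.0
```

>>> play_rows --pt "0 0 0 0 0.5" --pt "0 0 0 0 0.5" --pt "0 0 0 0 0.5"

```text
t: 4.18
position: [565.6, -307.0, 94.2]
eef_rot: [180.0, 0.0, 104.8]
ft_force: [0.3, -0.3, 0.3]
gripper_width: 15.8
gripper_force: 0.0
```

```bash
python3 -c "
from h import *
plan(565.3,-305,94,105.2,4)
im=snapshot('side');cv2.imwrite('pics/s1.png',cv2.resize(im[240:380,230:350,::-1],(600,600)[:2],interpolation=3)[:600])"
```

```text
t 4.18 at [ 565.6 -307.    94.2] 104.76 F [ 0.3 -0.3  0.3] grip 15.8 0.0 D [-0.3  2.  -0.2] turn 0.44
[0.05, 0.01, 0.01, -0.11]
[0.05, 0.01, 0.01, -0.11]
[0.05, 0.01, 0.01, -0.11]
[0.05, 0.01, 0.01, -0.11]
```

View pics/s1.png

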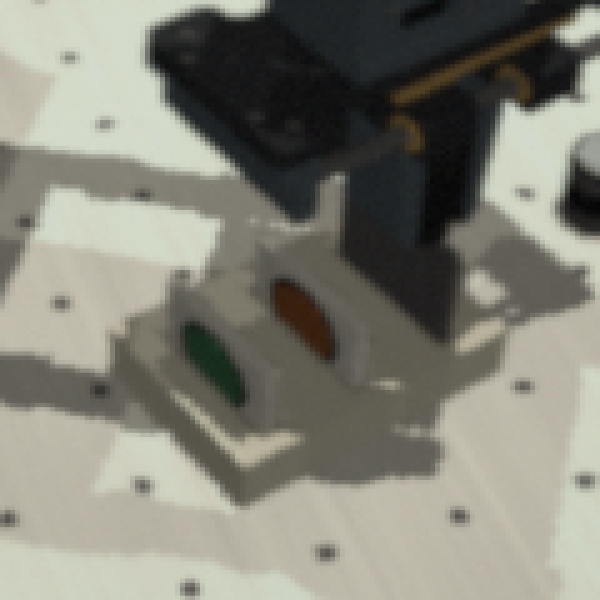

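The fingers straddle the beam stop's grip (around (400,210) in the crop), clear of both filters. Next: finish closing and lift.

>>> play_rows --pt "0 0 0 0 0.5" --pt "0 0 0 0 0.5" --pt "0 0 0 0 0.5" --pt "0 0 0 0 0.5" --pt "0 0 -0.5 0 0.5" --pt "0 0 -1 0 0.5" --pt "0 0 -1.5 0 0.5" --pt "0 0 -1.5 0 0.5"

```text
t: 4.9
position: [565.2, -306.8, 139.6]
eef_rot: [-180.0, -0.0, 104.8]
ft_force: [-0.5, 0.3, -0.7]
gripper_width: 11.8
gripper_force: 30.0
```

>>> play_rows --pt "0 0 -2 0 0.5" --pt "0 0 -2 0 0.5" --pt "0 0 0 0 0.5"

```text
t: 5.15
position: [567.0, -307.9, 183.4]
eef_rot: [179.8, 0.3, 104.8]
ft_force: [0.6, 0.1, -0.6]
gripper_width: 11.5
gripper_force: 30.0
```

```bash
python3 -c "
from h import *
plan(645.5,98.8,180,103)
im=snapshot('side');cv2.imwrite('pics/s2.png',cv2.resize(im[210:370,230:390,::-1],(600,600),interpolation=3))"
```

```text
t 5.15 at [ 567.  -307.9  183.4] 104.76 F [ 0.6  0.1 -0.6] grip 11.5 30.0 D [ 78.5 406.7  -3.4] turn -1.76
[3.39, 1.63, 0.03, 0.16]
[3.4, 1.62, 0.03, 0.16]
[3.4, 1.61, 0.03, 0.16]
[3.41, 1.6, 0.03, 0.16]
[3.41, 1.59, 0.03, 0.16]
[3.42, 1.58, 0.03, 0.16]
[3.42, 1.58, 0.03, 0.16]
[3.42, 1.57, 0.03, 0.16]
[3.43, 1.56, 0.03, 0.16]
[3.43, 1.55, 0.03, 0.16]
[3.44, 1.54, 0.03, 0.16]
```

View pics/s2.png

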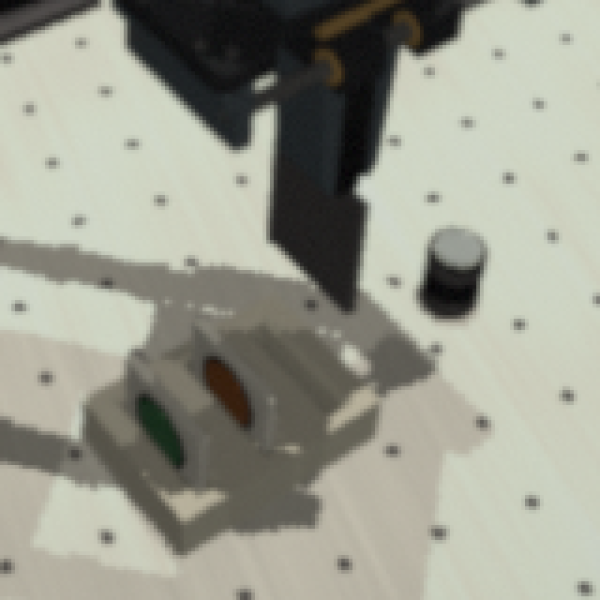

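The stop is lifted upright and clear of the rack; its foot corners are at crop (270,240) and (355,312), and the filters are in place.

```bash
python3 -c "
from h import *
a=onz('side',230+270*.26667-.4,210+240*.26667-.4,97.2);b=onz('side',230+355*.26667-.4,210+312*.26667-.4,97.2)
print(a,b,(a+b)/2,np.linalg.norm(a-b))
"
```

```text
[ 556.08998425 -279.47372819   97.2       ] [ 575.53314888 -333.76058203   97.2       ] [ 565.81156657 -306.61715511   97.2       ] 57.66367271414403
```

>>> play_rows --pt "3.4 1.6 0 0.22 0.5" --pt "3.4 1.6 0 0.22 0.5" --pt "3.4 1.6 0 0.22 0.5" --pt "3.4 1.6 0 0.22 0.5" --pt "3.4 1.6 0 0.22 0.5" --pt "3.4 1.6 0 0.22 0.5" --pt "3.4 1.6 0 0.22 0.5" --pt "3.4 1.6 0 0.22 0.5"

```text
t: 5.87
position: [623.5, -10.1, 178.2]
eef_rot: [-179.9, -0.0, 103.0]
ft_force: [1.1, -1.1, -2.0]
gripper_width: 11.9
gripper_force: 30.0
```

>>> play_rows --pt "3.4 1.55 0 0 0.5" --pt "3.4 1.55 0 0 0.5" --pt "3 1.4 0 0 0.5" --pt "0 0 0 0 0.5" --pt "0 0 0 0 0.5"

```text
t: 6.28
position: [645.3, 95.4, 178.0]
eef_rot: [-179.9, -0.0, 103.2]
ft_force: [0.3, -0.0, -1.1]
gripper_width: 11.9
gripper_force: 30.0
```

```bash
python3 -c "
from h import *
plan(645.5,98.8,128,103,4)
a=snapshot('side');b=snapshot('top')
o=np.zeros((600,800,3),np.uint8);o[:,:400]=cv2.resize(a[120:240,230:310,::-1],(400,600),interpolation=3);o[:400,400:]=cv2.resize(b[140:200,180:240,::-1],(400,400),interpolation=3)
cv2.imwrite('pics/s3.png',o)"
```

```text
t 6.28 at [645.3  95.4 178. ] 103.15 F [ 0.3 -0.  -1.1] grip 11.9 30.0 D [  0.2   3.4 -50. ] turn -0.15
[0.08, 0.02, 1.25, 0.04]
[0.08, 0.02, 1.25, 0.04]
[0.08, 0.02, 1.25, 0.04]
[0.08, 0.02, 1.25, 0.04]
```

View pics/s3.png

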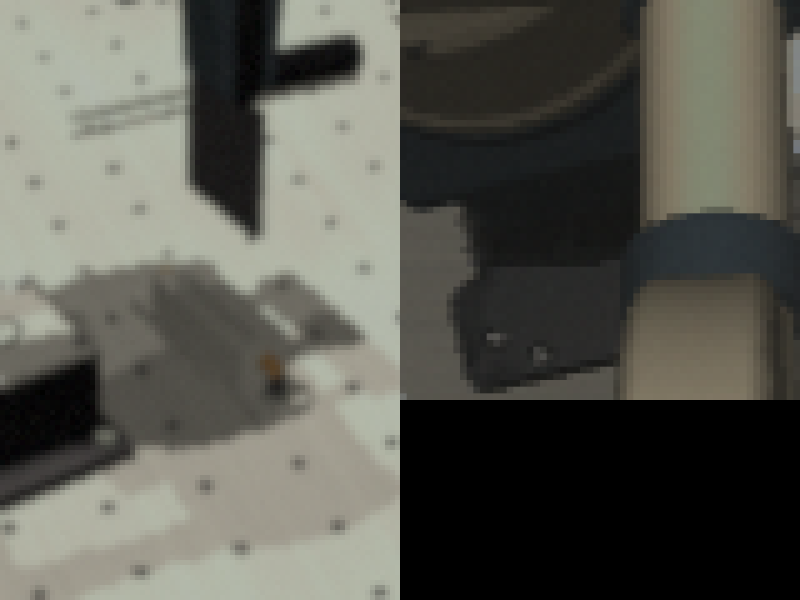

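The stop hangs just above the shadowed holder (side crop: foot corners (190,185) and (260,237), slot around (220,320)); the top view is blocked by the arm.

>>> play_rows --pt "0.1 0.05 1.3 0 0.5" --pt "0.1 0.05 1.3 0 0.5" --pt "0 0 1.3 0 0.5" --pt "0 0 1.3 0 0.5" --pt "0 0 0.5 0 0.5" --pt "0 0 0 0 0.5"

```text
t: 6.88
position: [645.3, 94.6, 120.5]
eef_rot: [-179.9, -0.0, 102.9]
ft_force: [-0.2, -0.8, -0.8]
gripper_width: 11.9
gripper_force: 30.0
```

>>> play_rows --pt "0 0 0.4 0 0.5" --pt "0 0 0.4 0 0.5" --pt "0 0 0.4 0 0.5"

```text
t: 7.13
position: [647.6, 95.1, 113.0]
eef_rot: [179.8, 0.1, 103.0]
ft_force: [-7.0, -2.5, 4.7]
gripper_width: 11.9
gripper_force: 30.0
```

>>> play_rows --pt "0.1 -0.12 0 0 0.5" --pt "0 0 0.2 0 0.5" --pt "0 0 0.2 0 0.5" --pt "0 0 0 0 0.5"

```text
t: 7.47
position: [644.9, 96.3, 105.6]
eef_rot: [180.0, -0.0, 103.0]
ft_force: [-1.3, 0.1, -1.2]
gripper_width: 11.8
gripper_force: 30.0
```

```bash
python3 -c "
from h import *
for i in range(4):
    a=snapshot('side');plan(645.5,98.8,96.2,103,1)
cv2.imwrite('pics/s4.png',cv2.resize(a[140:240,230:310,::-1],(480,600),interpolation=3))"
```

```text
t 7.52 at [645.   96.4 105.6] 102.99 F [-0.1 -1.1 -0.7] grip 11.7 30.0 D [ 0.5  2.4 -9.4] turn 0.01
[0.22, 0.11, 0.94, -0.01]
t 7.57 at [645.   96.4 105.7] 102.99 F [ 0.7  0.8 -0.9] grip 11.7 30.0 D [ 0.5  2.4 -9.5] turn 0.01
[0.22, 0.1, 0.95, -0.01]
t 7.62 at [645.   96.4 105.8] 102.99 F [-0.7  0.8 -1.1] grip 11.9 30.0 D [ 0.5  2.4 -9.6] turn 0.01
[0.22, 0.1, 0.96, -0.01]
t 7.67 at [645.   96.5 105.8] 102.99 F [-0.6 -0.9 -1. ] grip 11.6 30.0 D [ 0.5  2.3 -9.6] turn 0.01
[0.22, 0.1, 0.96, -0.01]
```

View pics/s4.png

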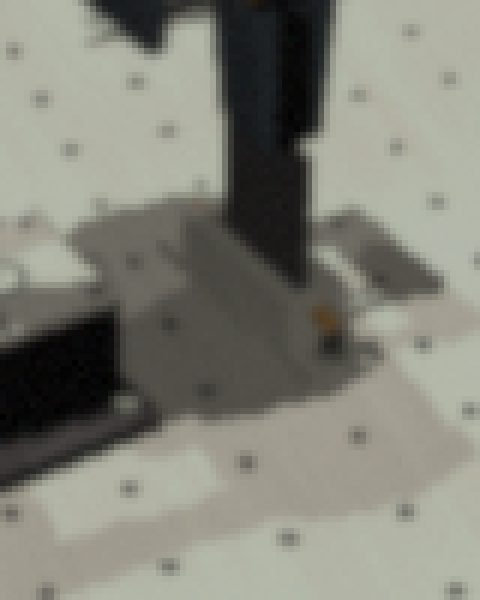

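The plate is in the slot with no side force. I'll push it down the remaining ~9 mm.

>>> play_rows --pt "0.03 0 0.25 0 0.5" --pt "0.03 0 0.25 0 0.5" --pt "0.03 0 0.25 0 0.5" --pt "0 0 0.15 0 0.5" --pt "0 0 0 0 0.5"

```text
t: 8.08
position: [644.3, 97.3, 96.2]
eef_rot: [-180.0, -0.0, 103.0]
ft_force: [0.6, -0.1, -1.8]
gripper_width: 11.9
gripper_force: 30.0
```

>>> play_rows --pt "0 0 0.1 0 0.5" --pt "0 0 0 0 0.5"

```text
t: 8.25
position: [644.6, 97.3, 95.6]
eef_rot: [-180.0, -0.0, 103.0]
ft_force: [-0.7, 0.8, -0.4]
gripper_width: 11.9
gripper_force: 30.0
```

>>> play_rows --pt "0 0 0.1 0 0.5" --pt "0 0 0 0 0.5"

```text
t: 8.42
position: [644.6, 97.3, 94.7]
eef_rot: [-180.0, 0.0, 103.0]
ft_force: [0.5, -0.1, 0.1]
gripper_width: 12.0
gripper_force: 30.0
```

>>> play_rows --pt "0 0 0.1 0 0.5" --pt "0 0 0 0 0.5"

```text
t: 8.58
position: [644.6, 97.3, 93.6]
eef_rot: [-180.0, -0.0, 103.0]
ft_force: [0.8, 0.8, -0.9]
gripper_width: 12.0
gripper_force: 30.0
```

>>> play_rows --pt "0 0 0.15 0 0.5" --pt "0 0 0.15 0 0.5" --pt "0 0 0 0 0.5"

```text
t: 8.83
position: [645.0, 97.5, 91.9]
eef_rot: [179.9, 0.0, 103.0]
ft_force: [-3.1, 2.0, 15.3]
gripper_width: 11.7
gripper_force: 30.0
```

```bash
python3 -c "
from h import *
for i in range(3):
    a=snapshot('side');plan(645.5,98.8,96.2,103,1)
cv2.imwrite('pics/s5.png',cv2.resize(a[140:240,230:310,::-1],(480,600),interpolation=3))"
```

```text
t 8.88 at [645.   97.5  91.9] 103.02 F [-4.5  1.8 15.8] grip 11.7 30.0 D [0.5 1.3 4.3] turn -0.02
[0.11, 0.07, -0.43, 0.02]
t 8.93 at [645.   97.5  91.9] 103.02 F [-3.6  1.2 15.7] grip 12.0 30.0 D [0.5 1.3 4.3] turn -0.02
[0.12, 0.07, -0.43, 0.02]
t 8.98 at [645.   97.5  91.8] 103.02 F [-3.7  1.6 16. ] grip 11.9 30.0 D [0.5 1.3 4.4] turn -0.02
[0.12, 0.07, -0.44, 0.02]
```

View pics/s5.png

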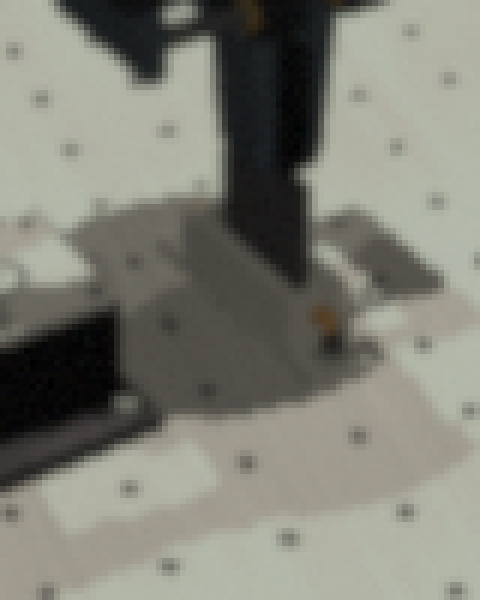

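Plate is on the slot floor (15.8 N contact) and upright. I'll release, rise, and head to the stand.

>>> play_rows --pt "0 0 -0.1 0 2" --pt "0 0 0 0 4" --pt "0 0 0 0 5" --pt "0 0 0 0 5" --pt "0 0 0 0 5" --pt "0 0 0 0 5"

```text
t: 9.48
position: [644.6, 97.3, 91.6]
eef_rot: [-180.0, -0.0, 103.0]
ft_force: [0.2, 0.1, 0.9]
gripper_width: 48.5
gripper_force: 0.0
```

>>> play_rows --pt "0 0 -2 0 5" --pt "0 0 -4 0 5" --pt "0 0 -4 0 7" --pt "0 0 -4 0 9" --pt "0 0 -4 0 9"

```text
t: 9.9
position: [644.2, 97.3, 273.7]
eef_rot: [-180.0, -0.0, 103.0]
ft_force: [0.7, 0.6, -0.3]
gripper_width: 67.3
gripper_force: 0.0
```

```bash
python3 -c "
from h import *
a=snapshot('side');cv2.imwrite('raw_side_after.png',a[:,:,::-1])
r=np.array([645.5,98.8])
for P in ([645.5,98.8,110],):print('expected grip top px',proj('side',P))
g=cv2.cvtColor(a,cv2.COLOR_RGB2GRAY)
k=(g<45).astype(np.uint8);k[:130]=0;k[200:]=0;k[:,:255]=0;k[:,300:]=0
n,l,s,c=cv2.connectedComponentsWithStats(k);print(s,c.round(1))
plan(464,348.8,225,85)
"
```

```text
expected grip top px [275.24989853 155.11502159]
[[     0      0    512    384 196133]
 [   274    130     26     10    159]
 [   268    153     13     34    313]
 [   284    196      2      2      3]] [[255.4 191.6]
 [286.2 133.9]
 [274.  169.9]
 [284.7 196.7]]
t 9.95 at [647.2  97.5 282.3] 103.0 F [ 0.6 -0.4  9.8] grip 70.9 0.0 D [-183.2  251.3  -57.3] turn -18.0
[3.58, -1.52, 0.72, 2.25]
[3.51, -1.66, 0.72, 2.25]
[3.44, -1.8, 0.72, 2.25]
[3.37, -1.93, 0.72, 2.25]
[3.29, -2.06, 0.72, 2.25]
[3.21, -2.19, 0.72, 2.25]
[3.12, -2.32, 0.72, 2.25]
[3.03, -2.44, 0.72, 2.25]
```

The stop's grip blob top is where expected (row 153–155 vs 155), so it stays home. I'll approach the probe with the jaws closing across the lean plane.

```bash
python3 -c "
from h import *
c,s=np.cos(np.radians(13)),np.sin(np.radians(13))
for z in(110,80):
  print(z,[proj('side',[645.2+c*a-s*b,98.6+s*a+c*b,z]).round(1).tolist() for a in(-6,6) for b in(-20,20)])
plan(465.9,348.6,230,175,12)
"
```

```text
110 [[277.6, 159.4], [268.8, 152.3], [281.6, 158.1], [272.8, 151.0]]
80 [[277.4, 169.6], [268.8, 162.4], [281.4, 168.2], [272.7, 161.0]]
t 9.95 at [647.2  97.5 282.3] 103.0 F [ 0.6 -0.4  9.8] grip 70.9 0.0 D [-181.3  251.1  -52.3] turn 72.0
[2.38, -1.0, 0.44, -6.0]
[2.47, -0.75, 0.44, -6.0]
[2.53, -0.48, 0.44, -6.0]
[2.57, -0.22, 0.44, -6.0]
[2.58, 0.05, 0.44, -6.0]
[2.56, 0.32, 0.44, -6.0]
[2.51, 0.59, 0.44, -6.0]
[2.44, 0.85, 0.44, -6.0]
[2.34, 1.1, 0.44, -6.0]
[2.21, 1.34, 0.44, -6.0]
[2.06, 1.56, 0.44, -6.0]
[1.88, 1.77, 0.44, -6.0]
```

>>> play_rows --pt "2.38 -1.0 0.44 -6 9" --pt "2.47 -0.75 0.44 -6 9" --pt "2.53 -0.48 0.44 -6 9" --pt "2.57 -0.22 0.44 -6 9" --pt "2.58 0.05 0.44 -6 9" --pt "2.56 0.32 0.44 -6 9" --pt "2.51 0.59 0.44 -6 9" --pt "2.44 0.85 0.44 -6 9"

```text
t: 10.62
position: [522.9, 265.6, 236.3]
eef_rot: [180.0, 0.0, 151.3]
ft_force: [-0.0, 0.2, 0.4]
gripper_width: 90.0
gripper_force: 0.0
```

>>> play_rows --pt "2.34 1.1 0.44 -6 7" --pt "2.21 1.34 0.44 -6 6" --pt "2.06 1.56 0.44 -6 6" --pt "1.88 1.77 0.44 -6 6" --pt "0 0 0 0 6" --pt "0 0 0 0 6"

```text
t: 11.12
position: [462.6, 349.2, 218.6]
eef_rot: [-180.0, -0.0, 175.1]
ft_force: [0.1, -0.0, 0.5]
gripper_width: 60.4
gripper_force: 0.0
```

```bash
python3 -c "
from h import *
plan(465.9,348.6,136,175,4)
"
```

```text
t 11.12 at [462.6 349.2 218.6] 175.07 F [ 0.1 -0.   0.5] grip 60.4 0.0 D [  3.3  -0.6 -82.6] turn -0.07
[-0.08, -0.01, 2.07, 0.02]
[-0.08, -0.01, 2.07, 0.02]
[-0.08, -0.01, 2.07, 0.02]
[-0.08, -0.01, 2.07, 0.02]
```

>>> play_rows --pt "-0.08 -0.01 2.07 0 6" --pt "-0.08 -0.01 2.07 0 6" --pt "-0.08 -0.01 2.07 0 6" --pt "-0.08 -0.01 2.07 0 6" --pt "0 0 0 0 4" --pt "0 0 0 0 3" --pt "0 0 0 0 2.4" --pt "0 0 0 0 2.4"

```text
t: 11.78
position: [467.4, 348.0, 137.6]
eef_rot: [179.9, 0.1, 174.9]
ft_force: [0.3, -0.6, -0.1]
gripper_width: 36.0
gripper_force: 0.0
```

>>> play_rows --pt "0 0 0 0 2.2" --pt "0 0 0 0 2.1" --pt "0 0 0 0 2.0" --pt "0 0 0 0 1.9"

```text
t: 12.12
position: [466.6, 347.9, 136.5]
eef_rot: [180.0, 0.0, 175.0]
ft_force: [0.4, -0.6, 0.2]
gripper_width: 18.8
gripper_force: 0.1
```

```bash
python3 -c "
from h import *
o=get_obs();print(o['wrist_torque'])
plan(465.9,348.6,136,175,1)
a=snapshot('side');b=snapshot('top')
cv2.imwrite('raw_s6.png',a[:,:,::-1]);cv2.imwrite('raw_t6.png',b[:,:,::-1])
print('probe px side', proj('side',[465.9,348.6,144]), 'cap',proj('side',[454,349.5,176]),'top',proj('top',[454,349.5,176]))
"
```

```text
[ 0.1545572  -0.1248358   0.05472395]
t 12.12 at [466.6 347.9 136.5] 174.99 F [ 0.4 -0.6  0.2] grip 18.8 0.1 D [-0.7  0.7 -0.5] turn 0.01
[0.08, 0.06, 0.05, -0.01]
probe px side [184.56527992 112.28478988] cap [179.03732037 102.31270043] top [ 79.75704675 251.37175084]
```

Width has stopped at 18.8 mm on the 18 mm handle. Close fully and see the force.

>>> play_rows --pt "0 0 0 0 1.2" --pt "0 0 0 0 1" --pt "0 0 0 0 1" --pt "0 0 0 0 1"

```text
t: 12.55
position: [466.5, 347.9, 136.2]
eef_rot: [180.0, -0.0, 175.0]
ft_force: [-0.9, 0.7, 2.1]
gripper_width: 18.0
gripper_force: 30.0
```

>>> play_rows --pt "0.17 0 -0.47 0 1" --pt "0.34 0 -0.94 0 1" --pt "0.34 0 -0.94 0 1" --pt "0.34 0 -0.94 0 1" --pt "0 0 0 0 1"

```text
t: 12.97
position: [454.1, 349.3, 171.3]
eef_rot: [179.9, 0.1, 175.0]
ft_force: [-2.7, 2.3, -0.3]
gripper_width: 18.1
gripper_force: 30.0
```

>>> play_rows --pt "0.34 0 -0.94 0 1" --pt "0.34 0 -0.94 0 1" --pt "0.34 0 -0.94 0 1" --pt "0.34 0 -0.94 0 1" --pt "0.34 0 -0.94 0 1" --pt "0 0 0 0 1"

```text
t: 13.47
position: [438.0, 350.7, 218.3]
eef_rot: [179.9, 0.1, 175.0]
ft_force: [0.2, 0.9, -0.1]
gripper_width: 18.0
gripper_force: 30.0
```

```bash
python3 -c "
from h import *
plan(465.9,348.6,136,175,1)
print(get_obs()['qpos'])
a=snapshot('side');b=snapshot('top')
print(proj('top',[430,352,225]),proj('side',[430,352,225]),proj('top',[480,347,100]),proj('side',[480,347,100]))
cv2.imwrite('raw_s7.png',a[:,:,::-1]);cv2.imwrite('raw_t7.png',b[:,:,::-1])
"
```

```text
t 13.47 at [438.  350.7 218.3] 175.01 F [ 0.2  0.9 -0.1] grip 18.0 30.0 D [ 27.9  -2.1 -82.3] turn -0.01
[-2.8, 0.04, 8.23, 0.01]
[ 3.26032451e+01  2.34493188e+01  8.68822144e+01 -3.16950953e-02
  6.95126513e+01 -5.23978059e+01]
[ 66.33710302 265.41767972] [168.04358384  86.57122758] [ 96.7447543  237.93812524] [191.14240747 125.66946597]
```

>>> play_rows --pt "0 0 -1 0 1" --pt "1.1 0 -0.5 0 1" --pt "1.3 0 0 0 1" --pt "0 0 2 0 1" --pt "0 0 2 0 1" --pt "0 0 1.5 0 1" --pt "0 0 0.7 0 1" --pt "0 0 0 0 1"

```text
t: 14.23
position: [412.3, 352.0, 167.8]
eef_rot: [-179.9, -0.1, 175.0]
ft_force: [0.3, 0.3, -0.5]
gripper_width: 17.6
gripper_force: 30.0
```

>>> play_rows --pt "-0.7 0 0 0 1" --pt "-0.7 0 0 0 1" --pt "-0.7 0 0 0 1" --pt "-0.5 0 0 0 1" --pt "-0.5 0 0 0 1" --pt "0 0 0 0 1"

```text
t: 14.73
position: [445.9, 349.7, 169.3]
eef_rot: [180.0, 0.0, 175.0]
ft_force: [-2.7, 0.9, 1.5]
gripper_width: 18.0
gripper_force: 30.0
```

>>> play_rows --pt "-0.5 0 0 0 1" --pt "-0.5 0 0 0 1" --pt "-0.5 0 0 0 1" --pt "-0.5 0 0 0 1" --pt "-0.5 0 0 0 1" --pt "0 0 0 0 1"

```text
t: 15.23
position: [470.7, 347.6, 169.1]
eef_rot: [180.0, 0.0, 175.0]
ft_force: [-2.4, -0.3, -0.3]
gripper_width: 18.1
gripper_force: 30.0
```

```bash
python3 -c "
from h import *
plan(471.5,347.5,169,175,1)
a=snapshot('side');b=snapshot('top')
cv2.imwrite('raw_s8.png',a[:,:,::-1]);cv2.imwrite('raw_t8.png',b[:,:,::-1])
print(proj('side',[471,347,48]),proj('side',[471,347,140]))
"
```

```text
t 15.23 at [470.7 347.6 169.1] 174.97 F [-2.4 -0.3 -0.3] grip 18.1 30.0 D [ 0.8 -0.1 -0.1] turn 0.03
[-0.08, 0.0, 0.01, -0.03]
[189.90929095 141.95344524] [186.6025626  113.52734746]
```

>>> play_rows --pt "-0.12 0 0 0 1" --pt "0 0 0 0 1" --pt "1 0 0 0 1" --pt "1 0 0 0 1" --pt "0.5 0 -1.5 0 1" --pt "0 0 -3 0 1" --pt "0 0 -4 0 1" --pt "0 0 0 0 1"

```text
t: 16.0
position: [447.3, 351.4, 260.7]
eef_rot: [179.7, 0.4, 175.0]
ft_force: [1.0, 0.2, 0.8]
gripper_width: 18.0
gripper_force: 30.0
```

```bash
python3 -c "
from h import *
plan(517.2,69.2,235,175)
a=snapshot('side');b=snapshot('top')
cv2.imwrite('raw_s9.png',a[:,:,::-1]);cv2.imwrite('raw_t9.png',b[:,:,::-1])
print(proj('side',[446,349,130]))
"
```

```text
t 16.0 at [447.3 351.4 260.7] 175.03 F [1.  0.2 0.8] grip 18.0 30.0 D [  69.9 -282.2  -25.7] turn -0.03
[-1.18, -3.44, 0.32, 0.0]
[-1.18, -3.44, 0.32, 0.0]
[-1.18, -3.44, 0.32, 0.0]
[-1.18, -3.44, 0.32, 0.0]
[-1.18, -3.44, 0.32, 0.0]
[-1.18, -3.44, 0.32, 0.0]
[-1.18, -3.44, 0.32, 0.0]
[-1.18, -3.44, 0.32, 0.0]
[178.13483173 117.83971224]
```

>>> play_rows --pt "-1.18 -3.44 0.3 0 1" --pt "-1.18 -3.44 0.3 0 1" --pt "-1.18 -3.44 0.3 0 1" --pt "-1.18 -3.44 0.3 0 1" --pt "-1.18 -3.44 0.3 0 1" --pt "-1.18 -3.44 0.3 0 1" --pt "-1.18 -3.44 0.3 0 1" --pt "-1.18 -3.44 0.3 0 1"

```text
t: 16.77
position: [514.9, 65.8, 228.7]
eef_rot: [-180.0, -0.1, 175.0]
ft_force: [0.5, 0.4, 0.2]
gripper_width: 17.8
gripper_force: 30.0
```

>>> play_rows --pt "0 0 0.5 0 1" --pt "0 0 0.5 0 1" --pt "0 0 0.5 0 1" --pt "0 0 0 0 1" --pt "0 0 0 0 1"

```text
t: 17.18
position: [515.2, 68.4, 214.5]
eef_rot: [180.0, -0.1, 175.1]
ft_force: [-0.0, -0.2, -0.3]
gripper_width: 18.1
gripper_force: 30.0
```

```bash
python3 -c "
from h import *
plan(517.2,69.2,200,175,1)
a=snapshot('side');b=snapshot('top')
cv2.imwrite('raw_s10.png',a[:,:,::-1]);cv2.imwrite('raw_t10.png',b[:,:,::-1])
p=get_obs()['position'];tip=p-[0,0,122.6]
print('tip exp',tip,proj('side',tip),'s75',proj('side',tip+[0,0,75]),'spot',proj('side',[517.2,69.2,66]),'top',proj('top',tip))
o=np.zeros((600,800,3),np.uint8)
s=proj('side',[517.2,69.2,66]).astype(int);t=proj('top',[517.2,69.2,66]).astype(int)
x,y=max(s[0]-40,0),max(s[1]-70,0);print(x,y)
c=a[y:y+100,x:x+80,::-1];o[:,:480]=np.clip(cv2.resize(c,(480,600),interpolation=3)*1.,0,255)
c=b[t[1]-25:t[1]+25,t[0]-20:t[0]+20,::-1];o[:400,480:]=np.clip(cv2.resize(c,(320,400),interpolation=3)*1.5,0,255)
cv2.imwrite('pics/s10.png',o)
"
```

```text
t 17.18 at [515.2  68.4 214.5] 175.08 F [-0.  -0.2 -0.3] grip 18.1 30.0 D [  2.    0.8 -14.5] turn -0.08
[-0.19, 0.1, 1.45, 0.08]
tip exp [515.72740165  68.1586874   92.45963211] [228.89075731 177.12674654] s75 [227.25945087 150.18751265] spot [229.90545692 185.73337427] top [223.8192934 222.3759059]
189 115
```

View pics/s10.png

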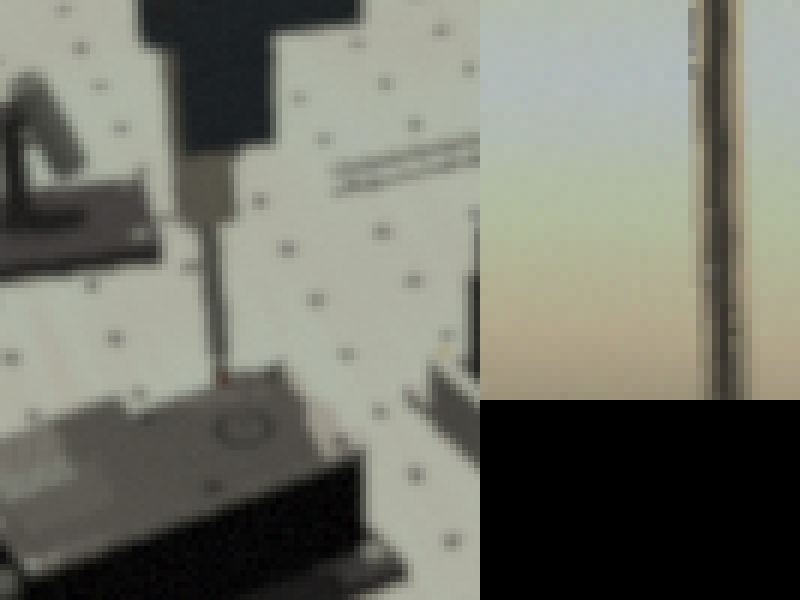

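The side view shows the probe upright (stem from crop (210,220) to tip (221,380), tip at raw ≈(225.4,177.9)). The ring centre is at crop (243,428), raw ≈(229.1,185.9). The handle sits about 8 mm off the finger centre, towards -x.

Run:
```python
from h import *
np.set_printoptions(precision=2,suppress=True,linewidth=200)
a=cv2.imread('raw_s10.png').astype(int)
r=a[...,2]-a[...,0]; g=a.sum(2)//3
print(r[172:182,218:234]);print(g[148:182:3,216:234])
# ring from clean view: dark pixels around ring
m=(g[180:193,220:240]<70);print(g[180:193,220:240])
p=get_obs()['position']
for z in(88,90,92.5,95):
    q=onz('side',225.4,177.9,z);print(z,q,q-p)
print(onz('side',229.1,185.9,66))
```

```text
[[12 11 11 12 11  9  7  6  7  9 10 10  9 10  8  8]
 [10 11 11 10 10  9  8  8  8  9  9 10 10 10  8  8]
 [11 10 10 10 10 10  8  7  7  9 10  9  9  9  9  8]
 [10  9 10  9 10  9  8  8  8  9 10  9  9  9  8  7]
 [ 9  8  9  8  9  9 11 13 12  9  9  9  8  8  8  7]
 [10  9  9  9  9  9 12 19 20 13 10  7  7  7  8  7]
 [ 9  8  9  8  8 10 13 21 22 14 10  8  9  9  9  9]
 [10  7  8  8  8  9 10 15 16 12 10  9  8  8  9 10]
 [ 9  7  9  8  8  8  9 11 11 10 10  9  9  9  9  9]
 [ 9  9  9  9 10 11 10 10  9 10 10  9  8  9  9  9]]
[[166 145 110  82  78  80  80  81  81  80  79  94 132 160 162 140 129 150]
 [132 133 123 102  88  83  80  80  80  87  97 111 141 160 169 170 169 169]
 [147 165 168 166 160 141 104  75  81 120 152 167 170 171 171 171 170 170]
 [136 165 170 167 164 154 119  80  74 107 146 167 170 170 170 171 170 170]
 [167 168 166 152 145 141 120  89  73  99 144 168 170 171 171 171 171 171]
 [169 170 168 169 169 163 134  94  71  89 139 164 170 172 171 170 171 170]
 [169 169 169 169 170 167 151 114  79  77 114 152 168 172 172 172 171 170]
 [171 170 169 170 171 170 160 123  83  77 108 149 167 170 172 17
[... 924 characters left out ...]
68  72  73  72  72  67  61  67  74  76  75  76  78]
 [ 76  76  76  75  73  67  62  63  65  65  66  66  66  68  72  76  75  75  77  74]
 [ 76  75  78  77  76  73  69  65  66  66  66  66  72  74  74  75  76  74  75  74]
 [ 77  79  74  76  76  74  75  74  73  73  74  74  73  74  75  74  75  74  75  74]
 [ 74  76  75  75  75  76  77  76  76  76  74  74  75  75  74  75  74  76  75  74]
 [ 75  74  76  76  75  76  76  75  76  77  76  75  73  74  74  74  75  77  79  77]]
88 [508.4   74.14  88.  ] [  -7.33    5.98 -127.06]
90 [507.75  71.29  90.  ] [  -7.98    3.13 -125.06]
92.5 [506.93  67.73  92.5 ] [  -8.79   -0.43 -122.56]
95 [506.12  64.16  95.  ] [  -9.61   -4.   -120.06]
[515.15  69.18  66.  ]
```

>>> play_rows --pt "-0.4 0.06 0.6 0 1" --pt "-0.4 0.06 0.6 0 1" --pt "0 0 0.5 0 1" --pt "0 0 0 0 1" --pt "0 0 0 0 1"

```text
t: 17.7
position: [523.7, 67.8, 197.5]
eef_rot: [-180.0, -0.1, 175.0]
ft_force: [1.0, 0.2, -0.9]
gripper_width: 17.8
gripper_force: 30.0
```

```bash
cat > tip.py <<'E'
from h import *
np.set_printoptions(precision=2,suppress=True,linewidth=200)
ims=[snapshot('side').astype(int) for _ in range(4)];a=np.mean(ims,0);o=get_obs()
r=a[...,0]-a[...,2];w=np.clip(r[165:195,220:240]-12.5,0,None);n,l,s,c=cv2.connectedComponentsWithStats((w>0).astype(np.uint8))
i=1+np.argmax(s[1:,4]);w=w*(l==i);yy,xx=np.mgrid[165:195,220:240];u,v=(w*xx).sum()/w.sum(),(w*yy).sum()/w.sum()
print('tip px',u,v,s[1:,4].tolist(),o['position'],o['ft_force'],o['wrist_torque'],o['t'])
for z in(66,70,73,76):print(z,onz('side',u,v,z)-onz('side',229.2,186,66))
print(a.mean(2)[178:192,220:238].astype(int))
E
python3 tip.py
```

```text
tip px 221.54 166.26 [18, 1, 14] [524.04  67.74 198.23] [ 0.25  0.13 -0.66] [ 0.09 -0.19 -0.03] 17.9
66 [ 4.68 92.01  0.  ]
70 [ 3.35 85.94  4.  ]
73 [ 2.35 81.39  7.  ]
76 [ 1.35 76.83 10.  ]
[[174 172 170 166 158 149 136 108  81  69  70  79  80  76  75  80  83  88]
 [166 157 151 141 126 115 104  90  77  71  73  81  81  82  81  83  84  82]
 [139 126 118 109 101  94  91  84  75  70  72  78  82  83  82  80  81  79]
 [101  93  91  90  89  88  86  79  69  63  63  70  76  78  79  78  79  78]
 [ 81  78  79  79  80  80  79  73  63  58  58  64  72  76  78  78  78  78]
 [ 76  76  77  76  76  76  74  69  63  59  58  60  66  73  76  77  78  77]
 [ 76  77  76  76  74  68  66  68  68  66  67  65  64  66  71  76  76  77]
 [ 77  77  77  75  70  60  62  70  73  70  71  73  68  61  65  73  77  76]
 [ 76  77  77  75  67  58  64  73  75  71  73  75  70  59  63  72  76  76]
 [ 77  77  77  75  70  60  61  69  73  73  74  73  67  61  68  75  76  77]
 [ 77  77  77  76  73  67  61  63  64  65  66  66  66  68  72  76  77  76]
 [ 77  77  77  77  75  74  69  67  66  66  66  68  71  74  75  76  76  75]
 [ 76  75  76  76  76  76  75  74  74  74  74  74  75  76  76  75  75  75]
 [ 76  76  76  76  76  76  76  76  77  76  75  76  76  75  75  75  75  76]]
```

```bash
sed -i 's/165:195,220:240/176:195,222:238/g' tip.py; python3 tip.py | head -5
```

```text
tip px 229.37134502923976 182.41812865497076 [13] [524.04  67.74 198.18] [-0.16 -0.29 -0.65] [ 0.09 -0.14 -0.04] 18.1
66 [ 4.45 14.52  0.  ]
70 [3.12 8.96 4.  ]
73 [2.12 4.79 7.  ]
76 [ 1.12  0.63 10.  ]
```

>>> play_rows --pt "0.09 0.03 0.2 0 1" --pt "0 0 0.2 0 1" --pt "0 0 0.2 0 1" --pt "0 0 0.2 0 1" --pt "0 0 0 0 1" --pt "0 0 0 0 1"

```text
t: 18.6
position: [523.0, 68.1, 189.8]
eef_rot: [-180.0, -0.0, 175.0]
ft_force: [0.5, -0.1, -1.3]
gripper_width: 18.0
gripper_force: 30.0
```

```bash
python3 tip.py | head -5
```

```text
tip px 229.21341463414635 185.0518292682927 [12] [523.18  68.14 190.08] [ 0.16  0.29 -1.91] [ 0.11 -0.12  0.03] 18.8
66 [1.09 3.84 0.  ]
70 [-0.21 -1.65  4.  ]
73 [-1.19 -5.76  7.  ]
76 [-2.18 -9.88 10.  ]
```

```bash
cat > f.py <<'E'
from h import *
F=[]
for i in range(8):
    snapshot('side');F.append(np.r_[get_obs()['ft_force'],get_obs()['position']])
print(np.mean(F,0).round(2),np.std(F,0).round(2),get_obs()['t'])
E
python3 f.py
```

```text
[-1.0000e-01  2.4000e-01 -8.4000e-01  5.2315e+02  6.8140e+01  1.9007e+02] [0.63 0.26 0.4  0.02 0.01 0.02] 19.2
```

>>> play_rows --pt "0 0 0.2 0 1" --pt "0 0 0 0 1" --pt "0 0 0.2 0 1" --pt "0 0 0 0 1"

```text
t: 19.53
position: [523.1, 68.2, 185.7]
eef_rot: [180.0, -0.0, 175.0]
ft_force: [0.6, -0.4, -0.3]
gripper_width: 17.8
gripper_force: 30.0
```

```bash
python3 f.py
```

```text
[ 3.5000e-01 -1.4000e-01  4.5000e-01  5.2312e+02  6.8140e+01  1.8600e+02] [0.34 0.33 0.43 0.02 0.02 0.06] 19.9333
```

>>> play_rows --pt "0 0 0.1 0 1" --pt "0 0 0.1 0 1" --pt "0 0 0 0 1" --pt "0 0 0 0 1"

```text
t: 20.27
position: [523.2, 68.1, 184.0]
eef_rot: [180.0, 0.0, 175.0]
ft_force: [0.4, 0.6, -0.1]
gripper_width: 17.9
gripper_force: 30.0
```

```bash
python3 f.py; python3 f.py; python3 tip.py
python3 - <<'E'
import cv2,numpy as np
from h import *
a=snapshot('side')
m=(a.astype(int).sum(2)//3)[150:186,216:238];print(m[::3])
E
```

```text
[ 4.0000e-02 -9.0000e-02  7.7000e-01  5.2314e+02  6.8150e+01  1.8404e+02] [0.31 0.37 0.39 0.01 0.01 0.01] 20.6667
[-1.8000e-01 -5.0000e-02  4.7000e-01  5.2313e+02  6.8160e+01  1.8403e+02] [0.43 0.35 0.27 0.01 0.01 0.01] 21.0667
tip px 229.19939577039275 185.619335347432 [14] [523.14  68.14 184.  ] [ 0.79 -0.32  0.56] [ 0.12 -0.26  0.02] 21.2667
66 [0.42 1.54 0.  ]
70 [-0.88 -3.93  4.  ]
73 [-1.86 -8.03  7.  ]
76 [ -2.83 -12.13  10.  ]
[[174 173 171 167 158 151 137 103  75  67  70  80  86  84  83  85  82  87]
 [167 158 150 141 127 118 107  86  71  67  69  76  84  87  88  86  82  80]
 [139 126 118 109  97  92  88  78  70  66  68  74  78  81  81  80  79  78]
 [102  93  91  89  84  80  78  71  68  67  67  73  77  77  77  78  78  78]
 [ 81  79  80  80  78  77  75  71  67  67  67  71  76  77  78  78  78  78]
 [ 78  77  77  77  77  76  73  69  67  66  64  64  69  73  76  77  78  78]
 [ 77  76  77  77  74  68  65  65  64  64  62  63  64  65  72  75  77  77]
 [ 76  76  78  75  70  60  62  65  61  59  59  66  67  61  64  73  76  76]
 [ 76  77  77  76  67  58  63  68  65  62  62  70  70  59  63
[... 806 characters left out ...]
2  79  82  95 106 116 142 164
  173 174 174 173]
 [171 171 171 171 171 172 171 170 165 150 113  78  83 124 158 171 173 172
  172 174 174 175]
 [171 172 171 171 173 173 168 156 139 129 107  80  77 111 151 171 173 174
  173 173 173 175]
 [174 173 173 173 173 173 173 174 172 165 135  96  77 100 148 171 176 174
  175 174 174 175]
 [175 174 175 174 174 175 175 175 174 168 142 103  75  92 143 169 174 172
  166 161 165 171]
 [174 173 176 175 174 176 175 175 173 170 157 118  78  69  81  98  96  83
   71  75  87 109]
 [170 164 155 147 140 126 118 108  97  93  88  78  70  67  67  73  79  80
   81  80  80  78]
 [ 88  80  78  75  77  77  77  78  77  76  74  70  66  67  65  65  68  74
   76  78  79  78]]
```

The tip is centred in the ring, with about 1.4 N contact (roughly 4.5 mm of travel), and the stem is upright to about 1° in this view. Handing in.

```bash
python3 -c "
from cell import *
print(hand_in())"
```

```text
the job is handed in; nothing more can be done
None
```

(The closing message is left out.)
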